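# Unhook the sagging bolt and hold the drying crate's gate ajar

### The arm

A 6-joint arm with a two-finger parallel gripper is mounted at the origin on a cart in front of the work surface, level with it; the furniture and walls round the work are solid. World frame = base frame: x ahead of the robot, y to its left, z up, the work surface at z = 0. Lengths are in m, angles in rad, forces in N, time in s.
With the tool pointing down it reaches from about 0.275 to 0.85 m from the base axis. Payload 5.2 kg.
Tool frame: the origin (TCP) lies on the centre line of the jaws, within the pads' length; the fingertips stand arm.tip_reach ahead of it and the grasp point (between the pads) lies 2 mm behind it (arm.tip_reach is the distance from the TCP to the fingertips, in m); z points along the fingers, y is the line along which they close (so a half turn about z gives the same grasp; the last joint's range is limited). The gripper opens to 85 mm and grips with 20 to 120 N. Pads are 22 mm wide; open, the fingers measure 114 mm over their backs; the gripper's body (76 mm by 85 mm) begins 54 mm behind the grasp point. The pads swing forward as they close: fully open they stand 13 mm farther back than shut.
Start: joints at [-1.322, 0.259, 1.535, -0, 1.348, -0.203], TCP at [0.24, -0.495, 0.248] pointing down, gripper open.
Joint ranges: [-3.14, 3.14], [-0.91, 2.08], [0.19, 2.58], [-1.22, 4.36], [0.22, 2.71], [-3.12, 3.12]. Speed limits (rad/s): [2.57, 2.57, 3.14, 3.14, 3.14, 3.14].

### API

Orientations are given as [roll, pitch, yaw] about the fixed x, y, z axes, in that order (R = Rz(yaw) Ry(pitch) Rx(roll)).
In Python, from station import state, read_camera, order, arm gives the robot as it stands.
- The arm moves only by the tool play_rows, never from a script. Its arguments are lists of equal length, an entry for each row: "delta_pos": the shift along the tool's x, y, z scaled (see below), a list of three; "turn": the turn, a rotation vector about the tool's x, y, z scaled (see below), a list of three; "fingers": the closure, from -1 (fully open) to 1 (shut), so that 0 is half open. A call has 1 to 20 rows; each row is the pose to reach, as a shift and turn from the pose commanded when the call began, along the tool's axes at that moment, turning the shorter way round; what a row does not reach only later rows make up. The controller multiplies each number of a shift by 0.4 m and each number of a turn by pi rad. A row lasts 1/8 s, in which the tool goes at most 62.5 mm and 10.7 degrees, less where a joint would pass 70% of its speed; a pose out of reach is approached as far as the arm can. A call with a number of a shift or a turn outside -1 to 1 is refused whole. A call with a gripper value outside its range is refused whole. The fingers move at their own pace and stop on an object; "force" is the grip in N (left out, the last holds). Time passes only in rows, so rows that repeat a pose let the fingers close. It gives the time, the measured TCP pose, the force, the opening and the grip force at its end, in the units of the state.
- state(): the state, without advancing time (a new reading comes with each control period).
- read_camera(name): name is "scene" or "top"; returns a dict with "color" (420x560x3 uint8, red, green, blue), "z_map" (420x560 float32, m along the optical axis (not along the pixel's ray), 0 where there is no reading), "mtx" (3x3 intrinsics, pixels), "pose" (4x4, takes a point from camera to world coordinates). Camera axes: x right, y down, z forward; pixel columns grow to the right and rows downward; lengths in m; the calibration is good to about 2 mm. A picture is of the moment at which its call begins.
- order.close_job(): hands the job in; it is judged then, once.
The state is a dict: "clock": time; "joint_positions": joint angles; "joint_vel": joint speeds; "tau": joint torques, N m; "tcp_pos": TCP position; "tcp_rot": TCP orientation; "ft_force": force on the tool from outside, world axes, zero at the start; "torque": the same for the moment, N m; "grip_width": opening from 0.0 (shut) to 1.0 (fully open); "finger_force": force on a finger pad.
Only numpy, scipy, OpenCV 4.12 (cv2) and the standard library are available. Lean on these libraries where they do the work, as an engineer would, in place of code of your own. Each camera call takes 0.05 s, during which the arm holds its last target. There are 200 camera calls.

### The job

Take the small plaster mould that stands in the way of the drying crate's gate and set it down gently, flat, on the empty round plaster bat. Then unbolt the gate: the bolt sags behind the bent-up lip of its keeper, so do not force it, but lift its knob a little and keep it lifted while you draw the bolt back towards the hinges, clear of the keeper. Swing the gate open towards you to about 40 degrees against its closing spring and finish holding it there in the gripper, with no other thing propping it, so that the ware can be looked over; leave the rest of the bench as it is.

Things in the scene. Friction and masses are not known exactly. Their poses are not given: they have to be found in the camera images.
- mould_center (a point): centre (half-way up) of the loose plaster press mould, a grey-white block 61 (its x) x 76 (its y) x 28 (z) mm with a relief on top, 0.12 kg, standing on the table in front of the gate
- bat_top (a point): centre of the upper face of the empty round plaster bat, a loose white disc 204 mm across and 15 mm thick lying on the table; z up
- crate_front (a point): the drying crate, a slatted wooden box 376 mm wide, 185 mm deep, 215 mm high, fixed to the table: point on the table below the centre of its front; x points into the crate, y to the crate's left (hinge side), z up. The gate closes its front: the vertical hinge line lies 155 mm along +y and 2 mm along -x from this point, the gate's front face 18 mm further out
- gate (a joint): gate angle in rad: 0 closed, grows as the gate's free right-hand end swings out towards the robot, stop at 1.3. A spring closes it: about 2.2 N at the knob when shut, 4 to 5 N at 0.7 rad; let go, it falls shut
- gate_edge (a point): top front corner of the gate's free (right-hand) end, 303 mm from the hinge line, 200 mm over the table; its axes turn with the gate. Gate: wood frame with wire bars, 300 mm wide, 18 mm thick, from 14 to 200 mm over the table
- bolt_knob (a point): centre of the bolt's steel ball knob, 22 mm across, on a 10 mm stem square to the gate; 54 mm in front of the gate's front face, about 168 mm over the table; along the gate 245 mm from the hinge line when the bolt is shot, 200 mm when drawn. Room all round it: the nearest staple, 38 mm to its right, stands out 32 mm from the gate, and the roof is at 215 mm. Axes: the gate's, tilted with the bolt
- bolt (a joint): how far the bolt is drawn, in m: 0 shot into the keeper, 0.045 fully drawn (towards the hinge side, +y of the gate). Stiff: it stays where it is left (about 1.5 N to slide). The nose is out of the keeper from 0.028
- bolt_lift (a joint): how far the bolt is rocked up, in rad: 0 sagging, 0.11 upper stop. It rocks about its rear staple, 140 mm to the hinge side of the undrawn knob: the knob can rise 15 mm when shot, 10 mm when drawn. It weighs about 2 N at the knob and drops when let go. Below about 0.05 rad (knob up 7 mm) its notch hangs on the keeper's lip; it must stay up until 0.025 m are drawn
- keeper_lip (a point): top of the bent-up lip of the steel keeper on the crate's right-hand post; it stands in the notch of the sagging bolt. Axes as the crate's
- loop_tool: loop tool with a brown handle, 34 x 170 x 13 mm, on the table left in front of the crate, a bystander; origin at the centre of its underside
- needle_tool: needle tool with a black handle, 12 x 145 x 12 mm, lying beside the loop tool, a bystander; origin at the centre of its underside
- stamp: small turned wooden stamp, 26 mm across, 54 mm high, upright right of the bat, a bystander; origin at the centre of its underside
Mind the look-alikes: they are no part of the job. Leave any turquoise look-alike of the part that bears mould_center alone.

How it is judged:
By the outcome, as a careful person would: the job done as asked, in the order asked, and still so for the second after the job is handed in, while the arm keeps its last pose, push and grip.
It also fails if it takes over 53 s, if anything falls off the work surface, if the arm or the gripper's body presses on something with over 40 N, if the wrist force passes 120 N, or if a joint passes its speed limit or range.

## Working session

There is one attempt and no reset: what is moved stays moved. The work goes in short steps, Python scripts to look and compute and a tool call to move; the robot and the scene stay as the last step left them, time stands still between calls to the robot, and variables do not carry over. Pictures are saved under pics/ and viewed, at most 10 in all, crops included, and the job is handed in when it is done.

Besides the shell and the picture viewer there is one more tool, called after "Emit:" by a JSON object that holds its "fn" and its "kwargs". play_rows: Moves the arm, as the interface text tells. Its arguments: {"type":"object","properties":{"delta_pos":{"type":"array"},"turn":{"type":"array"},"fingers":{"type":"array"},"force":{"type":"number"}},"required":["delta_pos","turn","fingers"]}

```bash
mkdir -p pics; cat > h.py <<'E'
import numpy as np, cv2
from station import state, read_camera, order, arm
from scipy.spatial.transform import Rotation as R
def cam(n):
    c=read_camera(n); return c
def cloud(c):
    z=c["z_map"]; v,u=np.indices(z.shape); K=c["mtx"]
    p=np.stack([(u-K[0,2])/K[0,0]*z,(v-K[1,2])/K[1,1]*z,z],-1)
    P=p@c["pose"][:3,:3].T+c["pose"][:3,3]; P[z==0]=np.nan
    return P
E
python3 - <<'E'
from h import *
s=state(); print(s, arm.tip_reach, [a for a in dir(arm) if a[0]!='_'])
for n in("scene","top"):
    c=cam(n); np.savez(n+".npz",**c); cv2.imwrite(f"pics/{n}0.png",c["color"][...,::-1]); print(n,c["mtx"],c["pose"].round(3))
E
```

```text
{'clock': 0.0, 'joint_positions': array([-1.32183230e+00,  2.59357844e-01,  1.53609386e+00, -1.48364126e-06,
        1.34798767e+00, -2.02803155e-01]), 'joint_vel': array([-0.00247829,  0.00049893, -0.00025987,  0.0014477 ,  0.00094105,
       -0.00101585]), 'tau': array([ 7.90237100e-04, -4.46027398e+01, -2.90574718e+01, -2.13017283e-04,
        1.18507704e-02,  2.37235213e-05]), 'tcp_pos': array([ 0.23999988, -0.49432105,  0.24746235]), 'tcp_rot': array([-3.13978349e+00, -3.70540982e-04,  4.51767181e-01]), 'ft_force': array([ 0.00831001, -1.58154358,  0.61811735]), 'torque': array([ 0.0664831 , -0.02323833, -0.0444692 ]), 'finger_force': 0.0, 'grip_width': 1.0011594091951053} 0.017 ['Unreachable', 'tip_reach']
scene [[408.06035126   0.         272.87473427]
 [  0.         408.06035126 217.56216799]
 [  0.           0.           1.        ]] [[-0.645 -0.51   0.569  0.013]
 [-0.764  0.445 -0.467  0.658]
 [-0.015 -0.736 -0.677  0.811]
 [ 0.     0.     0.     1.   ]]
top [[509.87486938   0.         281.65173196]
 [  0.         509.87486938 211.12034077]
 [  0.           0.           1.        ]] [[-0.191 -0.951  0.244  0.253]
 [-0.982  0.185 -0.044  0.245]
 [-0.003 -0.247 -0.969  1.44 ]
 [ 0.     0.     0.     1.   ]]
```

View pics/scene0.png

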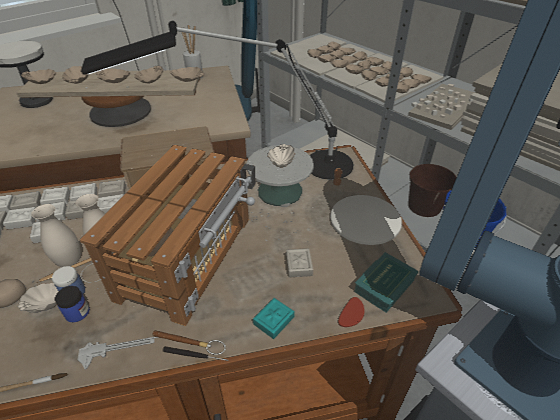

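View pics/top0.png

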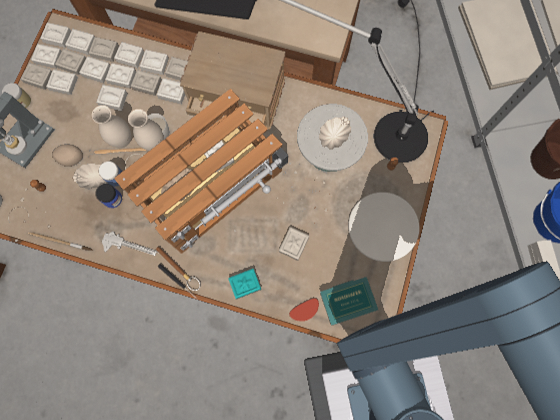

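The views show the grey mould at top (293,242) and scene (300,262). The empty bat is at top (384,227), the stamp at top (393,163), and the crate gate with its knob near top (267,188) and scene (250,200). The turquoise look-alike is at top (245,282).

```bash
python3 - <<'E'
from h import *
for n,m,b,k in(("top",(293,242),(384,227),(267,188)),("scene",(300,262),(366,219),(248,200))):
    c=dict(np.load(n+".npz")); P=cloud(c); 
    V,U=np.indices(P.shape[:2])
    hsv=cv2.cvtColor(c["color"],cv2.COLOR_RGB2HSV)
    print(n,"table z",P[m[1]+40,m[0]],P[m[1],m[0]],P[b[1],b[0]])
    near=(abs(U-m[0])<30)&(abs(V-m[1])<30)&(P[...,2]>.018)&(P[...,2]<.05)
    q=P[near]; r=cv2.minAreaRect((q[:,:2]*1000).astype(np.float32)); print("mould",r,np.median(q[:,2]),near.sum())
    near=(abs(U-b[0])<50)&(abs(V-b[1])<45)&(P[...,2]>.010)&(P[...,2]<.022)
    q=P[near]; print("bat",cv2.minEnclosingCircle((q[:,:2]*1000).astype(np.float32)),np.median(q[:,2]),near.sum())
    near=(P[...,2]>.207)&(P[...,2]<.222)&(P[...,0]<.95)&(P[...,0]>.4)&(hsv[...,1]>110)&(U<290)&(U>80)
    nn,l,st,_=cv2.connectedComponentsWithStats(cv2.morphologyEx(near.astype(np.uint8),cv2.MORPH_CLOSE,np.ones((9,9))))
    i=1+np.argmax(st[1:,4]); q=P[near&(l==i)]; r=cv2.minAreaRect((q[:,:2]*1000).astype(np.float32)); print("roof",r,cv2.boxPoints(r).round(1).tolist(),np.median(q[:,2]))
    # knob neighbourhood, dump xyz
    for v in range(k[1]-14,k[1]+15,4): print(v,[tuple((P[v,u]*1000).round().astype(int)) if P[v,u,2]==P[v,u,2] else None for u in range(k[0]-12,k[0]+16,4)])
    im=cv2.resize(c["color"][k[1]-50:k[1]+50,k[0]-65:k[0]+65],None,fx=6,fy=6,interpolation=cv2.INTER_CUBIC); cv2.imwrite(f"pics/k_{n}.png",im[...,::-1])
E
```

```text
top table z [4.06798910e-01 1.87311006e-01 3.54203536e-04] [0.51520157 0.16602765 0.02083508] [ 0.51001041 -0.09922191  0.01093967]
mould ((511.3254699707031, 165.1763916015625), (60.498748779296875, 75.85719299316406), 53.96584701538086) 0.02334215967817821 536
bat ((515.5132446289062, -95.9671630859375), 103.97258758544922) 0.01396508631416049 3337
roof ((731.348388671875, 372.122802734375), (212.22689819335938, 381.4197692871094), 29.89285659790039) [[544.2999877929688, 484.6000061035156], [734.4000244140625, 153.89999389648438], [918.4000244140625, 259.70001220703125], [728.2999877929688, 590.2999877929688]] 0.21428824856453244
174 [(np.int64(686), np.int64(236), np.int64(165)), (np.int64(682), np.int64(226), np.int64(171)), (np.int64(680), np.int64(216), np.int64(171)), (np.int64(679), np.int64(206), np.int64(168)), (np.int64(679), np.int64(195), np.int64(162)), (np.int64(722), np.int64(178), np.int64(25)), (np.int64(727), np.int64(166), np.int64(3))]
178 [(np.int64(673), np.int64(238), np.int64(172)), (np.int64(671), np.int64(228), np.int64(171)), (np.int64(702), np.int64(216),
[... 4669 characters left out ...]
t64(-1)), (np.int64(760), np.int64(94), np.int64(1))]
210 [(np.int64(701), np.int64(219), np.int64(96)), (np.int64(710), np.int64(201), np.int64(80)), (np.int64(725), np.int64(178), np.int64(57)), (np.int64(770), np.int64(133), np.int64(0)), (np.int64(764), np.int64(122), np.int64(-2)), (np.int64(755), np.int64(114), np.int64(0)), (np.int64(744), np.int64(107), np.int64(3))]
214 [(np.int64(698), np.int64(223), np.int64(87)), (np.int64(710), np.int64(202), np.int64(66)), (np.int64(723), np.int64(180), np.int64(44)), (np.int64(755), np.int64(145), np.int64(2)), (np.int64(747), np.int64(136), np.int64(2)), (np.int64(740), np.int64(126), np.int64(1)), (np.int64(733), np.int64(117), np.int64(0))]
```

View pics/k_scene.png

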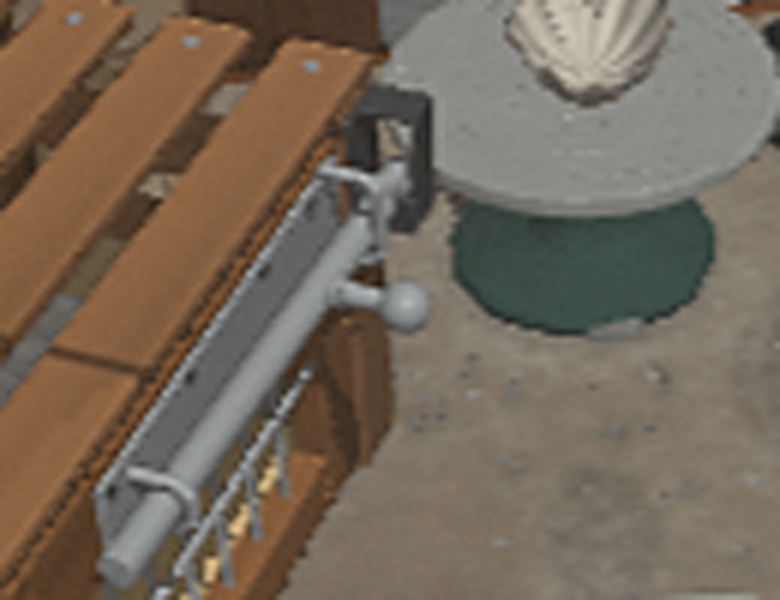

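View pics/k_top.png

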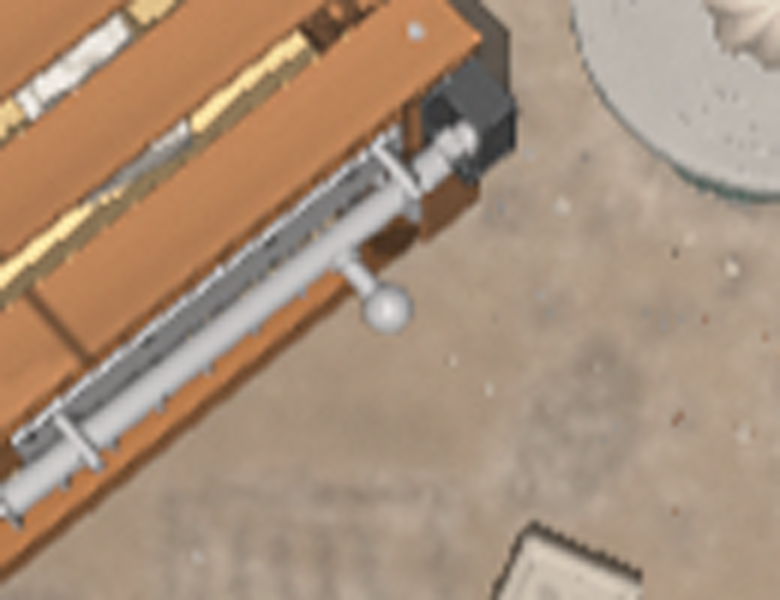

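```bash
cat >> h.py <<'E'
def go(x,y,z,yawdeg,frm=None):
    s=state(); p=np.array(frm[:3]) if frm else s["tcp_pos"]; yaw=np.radians(frm[3]) if frm else s["tcp_rot"][2]
    R0=R.from_euler("xyz",[np.pi,0,yaw]); d=R0.inv().apply(np.array([x,y,z])-p)
    t=(R0.inv()*R.from_euler("xyz",[np.pi,0,np.radians(yawdeg)])).as_rotvec()
    print("delta",(d/.4).round(4).tolist(),"turn",(t/np.pi).round(4).tolist(),"rows",max(np.linalg.norm(d)/.0625,np.linalg.norm(t)/np.radians(10.7)).round(1))
E
python3 - <<'E'
from h import *
px={"scene":(250.5,201.),"top":(266.5,189.3)}; A=0;b=0
for n,(u,v) in px.items():
    c=np.load(n+".npz"); K=c["mtx"];T=c["pose"]
    d=T[:3,:3]@np.linalg.solve(K,[u,v,1]); d/=np.linalg.norm(d); M=np.eye(3)-np.outer(d,d); A=A+M; b=b+M@T[:3,3]
print("knob",np.linalg.solve(A,b).round(4))
S=(.24,-.495,.248,np.degrees(.4518))
go(.42,-.15,.22,85,S); go(.512,.1655,.12,144,(.42,-.15,.22,85)); 
E
```

```text
knob [0.6388 0.2144 0.165 ]
delta [0.7814, -0.5795, 0.07] turn [-0.0, 0.0, -0.3284] rows 6.2
delta [0.8058, 0.1604, 0.25] turn [-0.0, 0.0, -0.3278] rows 5.5
```

Emit:
{"fn": "play_rows", "kwargs": {"delta_pos": [[0.13,-0.0966,0.012],[0.26,-0.193,0.024],[0.39,-0.29,0.035],[0.52,-0.386,0.047],[0.65,-0.483,0.058],[0.78,-0.58,0.07],[0.78,-0.58,0.07],[0.78,-0.58,0.07]], "turn": [[0,0,-0.055],[0,0,-0.11],[0,0,-0.165],[0,0,-0.22],[0,0,-0.275],[0,0,-0.328],[0,0,-0.328],[0,0,-0.328]], "fingers": [-1,-1,-1,-1,-1,-1,-1,-1]}}

```text
clock: 1.1
tcp_pos: [0.4196, -0.1494, 0.2201]
tcp_rot: [-3.141, 0.0, 1.483]
ft_force: [0.4, -0.2, -0.5]
grip_width: 1.0
finger_force: 0.0
```

Emit:
{"fn": "play_rows", "kwargs": {"delta_pos": [[0.16,0.032,0.05],[0.32,0.064,0.1],[0.48,0.096,0.15],[0.64,0.128,0.2],[0.8,0.16,0.25],[0.806,0.16,0.25],[0.806,0.16,0.25],[0.806,0.16,0.25]], "turn": [[0,0,-0.055],[0,0,-0.11],[0,0,-0.165],[0,0,-0.22],[0,0,-0.275],[0,0,-0.328],[0,0,-0.328],[0,0,-0.328]], "fingers": [-1,-1,-1,-1,-1,-1,-1,-1]}}

```text
clock: 2.1
tcp_pos: [0.5122, 0.1637, 0.1203]
tcp_rot: [-3.141, 0.0, 2.509]
ft_force: [-0.3, -0.7, -0.2]
grip_width: 1.001
finger_force: 0.0
```

```bash
python3 - <<'E'
from h import *
s=state(); print(s["clock"],s["tcp_pos"],np.degrees(s["tcp_rot"]),s["joint_positions"],s["ft_force"])
go(.512,.1655,.021,144)
c=cam("top"); cv2.imwrite("pics/a.png",cv2.resize(c["color"][180:300,230:390],None,fx=4,fy=4)[...,::-1])
E
```

```text
2.1 [0.51223868 0.16366027 0.12028011] [-1.79954723e+02  1.29281554e-02  1.43736304e+02] [ 1.02191033e-01  3.58183664e-01  1.73508908e+00 -8.50846437e-04
  1.04868268e+00 -8.35259851e-01] [-0.29458748 -0.67929973 -0.24429177]
delta [0.0032, 0.0034, 0.2482] turn [-0.0, 0.0, -0.0015] rows 1.6
```

View pics/a.png

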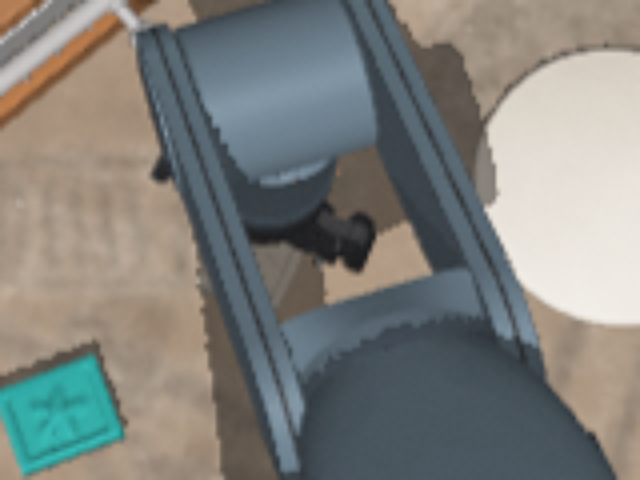

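The arm hides most of the mould, but the fingers (crop 350,240) sit off its side as planned. Descending.

Emit:
{"fn": "play_rows", "kwargs": {"delta_pos": [[0.003,0.0035,0.06],[0.003,0.0035,0.12],[0.003,0.0035,0.17],[0.003,0.0035,0.21],[0.003,0.0035,0.235],[0.003,0.0035,0.248],[0.003,0.0035,0.248],[0.003,0.0035,0.248]], "turn": [[0,0,0],[0,0,0],[0,0,0],[0,0,0],[0,0,0],[0,0,0],[0,0,0],[0,0,0]], "fingers": [-1,-1,-1,-1,-1,-1,-1,-1]}}

```text
clock: 3.15
tcp_pos: [0.5121, 0.1676, 0.0216]
tcp_rot: [3.141, 0.001, 2.513]
ft_force: [-0.4, 0.6, 0.1]
grip_width: 0.997
finger_force: 0.0
```

Emit:
{"fn": "play_rows", "kwargs": {"delta_pos": [[0,0,0],[0,0,0],[0,0,0],[0,0,0],[0,0,0],[0,0,0]], "turn": [[0,0,0],[0,0,0],[0,0,0],[0,0,0],[0,0,0],[0,0,0]], "fingers": [1,1,1,1,1,1], "force": 30}}

```text
clock: 3.9
tcp_pos: [0.5119, 0.1675, 0.0216]
tcp_rot: [3.141, 0.001, 2.513]
ft_force: [-1.3, 0.5, 4.8]
grip_width: 0.707
finger_force: 33.6
```

Emit:
{"fn": "play_rows", "kwargs": {"delta_pos": [[0,0,-0.02],[0,0,-0.06],[0,0,-0.12],[0,0,-0.18],[0,0,-0.2],[0,0,-0.2]], "turn": [[0,0,0],[0,0,0],[0,0,0],[0,0,0],[0,0,0],[0,0,0]], "fingers": [1,1,1,1,1,1]}}

```text
clock: 4.65
tcp_pos: [0.512, 0.1675, 0.1018]
tcp_rot: [3.141, 0.001, 2.513]
ft_force: [-0.2, -0.2, -0.7]
grip_width: 0.706
finger_force: 33.0
```

```bash
python3 - <<'E'
from h import *
s=state(); print(s["clock"],s["tcp_pos"],np.degrees(s["tcp_rot"]),s["ft_force"],s["grip_width"],s["finger_force"])
go(.515,-.096,.101,110)
E
```

```text
4.65 [0.51196767 0.16749639 0.10178348] [1.79942868e+02 6.23050816e-02 1.43969330e+02] [-0.15461437 -0.23750101 -0.6687244 ] 0.7057284178062092 32.95255243778229
delta [-0.3936, -0.5283, 0.002] turn [0.0, -0.0, 0.1887] rows 4.2
```

Emit:
{"fn": "play_rows", "kwargs": {"delta_pos": [[-0.03,-0.04,0],[-0.08,-0.11,0],[-0.14,-0.19,0],[-0.2,-0.27,0],[-0.26,-0.35,0],[-0.32,-0.43,0],[-0.37,-0.5,0],[-0.394,-0.528,0],[-0.394,-0.528,0.06],[-0.394,-0.528,0.1],[-0.394,-0.528,0.13],[-0.394,-0.528,0.145],[-0.394,-0.528,0.153],[-0.394,-0.528,0.153]], "turn": [[0,0,0.02],[0,0,0.04],[0,0,0.07],[0,0,0.1],[0,0,0.13],[0,0,0.16],[0,0,0.18],[0,0,0.189],[0,0,0.189],[0,0,0.189],[0,0,0.189],[0,0,0.189],[0,0,0.189],[0,0,0.189]], "fingers": [1,1,1,1,1,1,1,1,1,1,1,1,1,1]}}

```text
clock: 6.4
tcp_pos: [0.5151, -0.096, 0.0401]
tcp_rot: [3.141, 0.0, 1.919]
ft_force: [-0.2, 0.3, -1.2]
grip_width: 0.705
finger_force: 32.9
```

Emit:
{"fn": "play_rows", "kwargs": {"delta_pos": [[0,0,0.003],[0,0,0.006],[0,0,0.008],[0,0,0.008],[0,0,0.008]], "turn": [[0,0,0],[0,0,0],[0,0,0],[0,0,0],[0,0,0]], "fingers": [1,1,1,1,1]}}

```text
clock: 7.02
tcp_pos: [0.5149, -0.0961, 0.0367]
tcp_rot: [3.142, -0.0, 1.919]
ft_force: [-0.2, 0.0, -0.7]
grip_width: 0.704
finger_force: 32.9
```

Emit:
{"fn": "play_rows", "kwargs": {"delta_pos": [[0,0,0.001],[0,0,0.002],[0,0,0.002]], "turn": [[0,0,0],[0,0,0],[0,0,0]], "fingers": [1,1,1]}}

```text
clock: 7.4
tcp_pos: [0.5149, -0.0961, 0.0364]
tcp_rot: [3.141, 0.0, 1.919]
ft_force: [-2.3, 0.5, 5.3]
grip_width: 0.707
finger_force: 33.7
```

Emit:
{"fn": "play_rows", "kwargs": {"delta_pos": [[0,0,0],[0,0,0],[0,0,0],[0,0,0],[0,0,0]], "turn": [[0,0,0],[0,0,0],[0,0,0],[0,0,0],[0,0,0]], "fingers": [-0.5,-0.7,-1,-1,-1]}}

```text
clock: 8.02
tcp_pos: [0.5149, -0.0961, 0.0359]
tcp_rot: [-3.142, -0.0, 1.919]
ft_force: [-0.1, 0.5, -0.1]
grip_width: 1.0
finger_force: 0.0
```

Emit:
{"fn": "play_rows", "kwargs": {"delta_pos": [[0,0,-0.03],[0,0,-0.1],[0,0,-0.2],[0,0,-0.35],[0,0,-0.5],[0,0,-0.58],[0,0,-0.58]], "turn": [[0,0,0],[0,0,0],[0,0,0],[0,0,0],[0,0,0],[0,0,0],[0,0,0]], "fingers": [-1,-1,-1,-1,-1,-1,-1]}}

```text
clock: 8.9
tcp_pos: [0.5163, -0.0966, 0.2721]
tcp_rot: [3.136, 0.005, 1.919]
ft_force: [0.2, 0.8, -0.5]
grip_width: 1.0
finger_force: 0.0
```

```bash
python3 - <<'E'
from h import *
s=state(); print(s["clock"],s["tcp_pos"],np.degrees(s["tcp_rot"]),s["ft_force"],s["grip_width"])
go(.59,.17,.268,30)
go(.6388,.2144,.268,30)
go(.6388,.2144,.167,30,(.6388,.2144,.268,30))
E
```

```text
8.9 [ 0.51625647 -0.09655668  0.27208995] [179.67285923   0.300966   109.95265693] [ 0.23254514  0.76969561 -0.45776459] 1.000240637092465
delta [0.5635, 0.4007, 0.0102] turn [-0.0, -0.0, 0.4442] rows 7.5
delta [0.6262, 0.5532, 0.0102] turn [-0.0, -0.0, 0.4442] rows 7.5
delta [0.0, -0.0, 0.2525] turn [0.0, 0.0, 0.0] rows 1.6
```

Emit:
{"fn": "play_rows", "kwargs": {"delta_pos": [[0.06,0.055,0.01],[0.13,0.11,0.01],[0.2,0.18,0.01],[0.28,0.25,0.01],[0.36,0.32,0.01],[0.44,0.39,0.01],[0.52,0.46,0.01],[0.59,0.52,0.01],[0.626,0.553,0.01],[0.626,0.553,0.01],[0.626,0.553,0.01]], "turn": [[0,0,0.05],[0,0,0.1],[0,0,0.15],[0,0,0.2],[0,0,0.25],[0,0,0.3],[0,0,0.35],[0,0,0.4],[0,0,0.444],[0,0,0.444],[0,0,0.444]], "fingers": [-0.5,-0.5,-0.3,-0.3,-0.3,-0.3,-0.3,-0.3,-0.3,-0.3,-0.3]}}

```text
clock: 10.28
tcp_pos: [0.6368, 0.214, 0.2631]
tcp_rot: [-3.141, 0.002, 0.527]
ft_force: [-0.1, -0.5, 0.0]
grip_width: 0.654
finger_force: 0.0
```

```bash
python3 - <<'E'
from h import *
s=state(); print(s["clock"],s["tcp_pos"],np.degrees(s["tcp_rot"]),s["joint_positions"],s["ft_force"],s["grip_width"])
go(.6388,.2144,.167,30)
c=cam("scene"); cv2.imwrite("pics/b.png",cv2.resize(c["color"][90:290,160:440],None,fx=2.8,fy=2.8)[...,::-1])
P=cloud(cam("top")); q=P[190:275,330:440].reshape(-1,3); m=(q[:,2]>.036)&(q[:,2]<.052); print(m.sum(), cv2.minAreaRect((q[m][:,:2]*1000).astype(np.float32)))
E
```

```text
10.275 [0.63678381 0.21400375 0.26313828] [-1.79988866e+02  1.05396365e-01  3.01674485e+01] [ 1.58764029e-01  4.74367409e-01  1.18289429e+00 -4.81747815e-04
  1.48611735e+00  1.20308040e+00] [-0.07371761 -0.4590688   0.0380273 ] 0.6536558062624396
delta [0.0049, 0.0017, 0.2403] turn [0.0, -0.0, 0.0009] rows 1.5
407 ((515.6786499023438, -95.63555908203125), (60.78974151611328, 77.07499694824219), 20.206649780273438)
```

View pics/b.png

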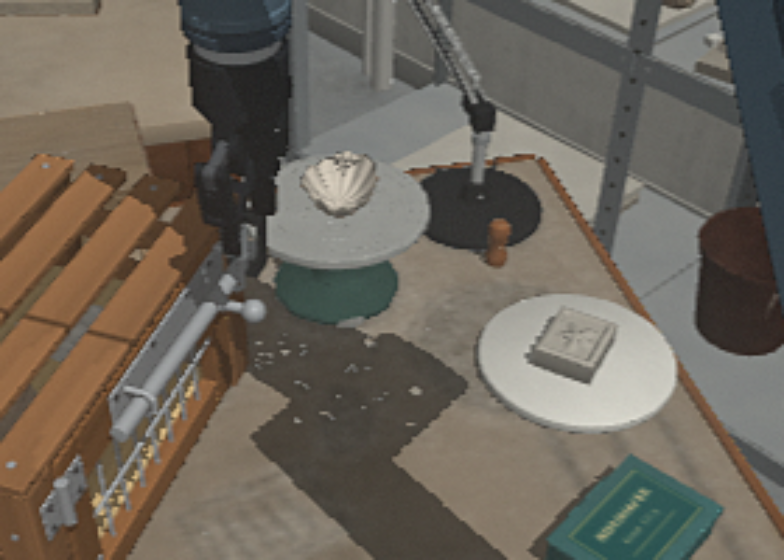

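The mould lies flat and centred on the bat (crop 575,345), and the gripper hangs above the knob (crop 253,310). Descending on the knob.

Emit:
{"fn": "play_rows", "kwargs": {"delta_pos": [[0.003,0.001,0.04],[0.005,0.0015,0.09],[0.005,0.0015,0.14],[0.005,0.0015,0.18],[0.005,0.0015,0.22],[0.005,0.0015,0.24],[0.005,0.0015,0.243],[0.005,0.0015,0.243]], "turn": [[0,0,0],[0,0,0],[0,0,0],[0,0,0],[0,0,0],[0,0,0],[0,0,0],[0,0,0]], "fingers": [-0.3,-0.3,-0.3,-0.3,-0.3,-0.3,-0.3,-0.3]}}

```text
clock: 11.38
tcp_pos: [0.6398, 0.2153, 0.1673]
tcp_rot: [3.141, -0.001, 0.524]
ft_force: [0.5, 1.1, -0.1]
grip_width: 0.646
finger_force: 0.0
```

Emit:
{"fn": "play_rows", "kwargs": {"delta_pos": [[0,0,0],[0,0,0],[0,0,0],[0,0,0],[0,0,0],[0,0,0]], "turn": [[0,0,0],[0,0,0],[0,0,0],[0,0,0],[0,0,0],[0,0,0]], "fingers": [0.2,0.4,1,1,1,1], "force": 40}}

```text
clock: 12.12
tcp_pos: [0.6394, 0.2162, 0.1673]
tcp_rot: [-3.141, -0.001, 0.524]
ft_force: [-0.7, 4.7, 4.2]
grip_width: 0.229
finger_force: 39.0
```

Emit:
{"fn": "play_rows", "kwargs": {"delta_pos": [[0,0,-0.006],[0,0,-0.012],[0,0,-0.018],[0,0,-0.024],[0,0,-0.028],[0,0,-0.028],[0,0,-0.028]], "turn": [[0,0,0],[0,0,0],[0,0,0],[0,0,0],[0,0,0],[0,0,0],[0,0,0]], "fingers": [1,1,1,1,1,1,1], "force": 50}}

```text
clock: 13.0
tcp_pos: [0.6387, 0.2158, 0.1759]
tcp_rot: [-3.14, 0.002, 0.525]
ft_force: [0.1, 6.0, -6.2]
grip_width: 0.224
finger_force: 48.9
```

```bash
python3 - <<'E'
from h import *
s=state(); print(s["clock"],s["tcp_pos"],np.degrees(s["tcp_rot"]),s["ft_force"],s["torque"],s["grip_width"])
c=cam("scene"); cv2.imwrite("pics/c.png",cv2.resize(c["color"][140:250,180:310],None,fx=5,fy=5,interpolation=cv2.INTER_CUBIC)[...,::-1])
E
```

```text
13.0 [0.63869089 0.21579381 0.17594269] [-1.79922301e+02  1.21281105e-01  3.00517213e+01] [ 0.05974713  5.96974604 -6.22730339] [ 0.34072351 -0.30829374 -0.07617368] 0.22386273359883213
```

View pics/c.png

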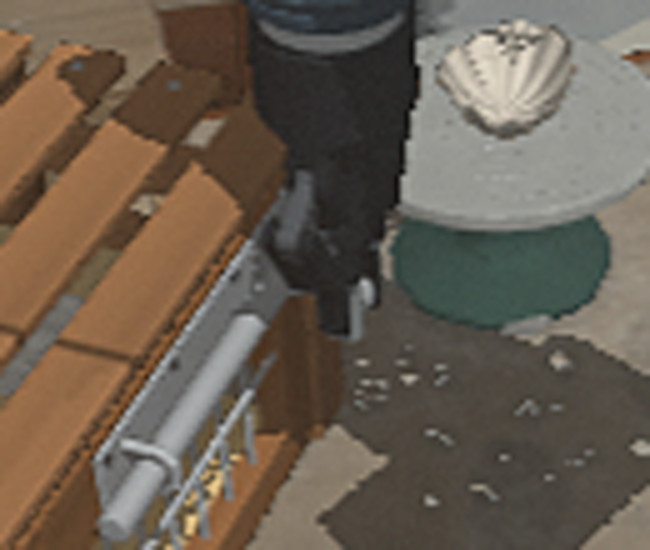

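The fingers straddle the knob (crop 365,295) and the bolt is raised. I'll relieve the sideways load with a small draw and lift a little more.

Emit:
{"fn": "play_rows", "kwargs": {"delta_pos": [[0,-0.002,-0.003],[0,-0.004,-0.006],[0,-0.004,-0.006]], "turn": [[0,0,0],[0,0,0],[0,0,0]], "fingers": [1,1,1]}}

```text
clock: 13.42
tcp_pos: [0.6387, 0.2161, 0.1808]
tcp_rot: [3.141, 0.0, 0.524]
ft_force: [-1.3, -1.6, -0.1]
grip_width: 0.224
finger_force: 48.8
```

Emit:
{"fn": "play_rows", "kwargs": {"delta_pos": [[0,-0.004,0.003],[0,-0.01,0.003],[0,-0.01,0.003]], "turn": [[0,0,0],[0,0,0],[0,0,0]], "fingers": [1,1,1]}}

```text
clock: 13.8
tcp_pos: [0.6365, 0.2202, 0.1792]
tcp_rot: [3.142, -0.0, 0.524]
ft_force: [-0.5, -1.5, 0.7]
grip_width: 0.225
finger_force: 48.8
```

```bash
python3 - <<'E'
from h import *
s=state(); print(s["clock"],s["tcp_pos"],np.degrees(s["tcp_rot"]),s["ft_force"],s["torque"],s["grip_width"])
c=cam("scene"); cv2.imwrite("pics/d.png",cv2.resize(c["color"][140:250,180:310],None,fx=5,fy=5,interpolation=cv2.INTER_CUBIC)[...,::-1])
E
```

```text
13.8 [0.63648645 0.22018136 0.17923023] [ 1.79997632e+02 -4.82413183e-04  3.00322403e+01] [-0.46883753 -1.51924724  0.69948632] [0.03323918 0.34746554 0.24053254] 0.22540021093860874
```

View pics/d.png

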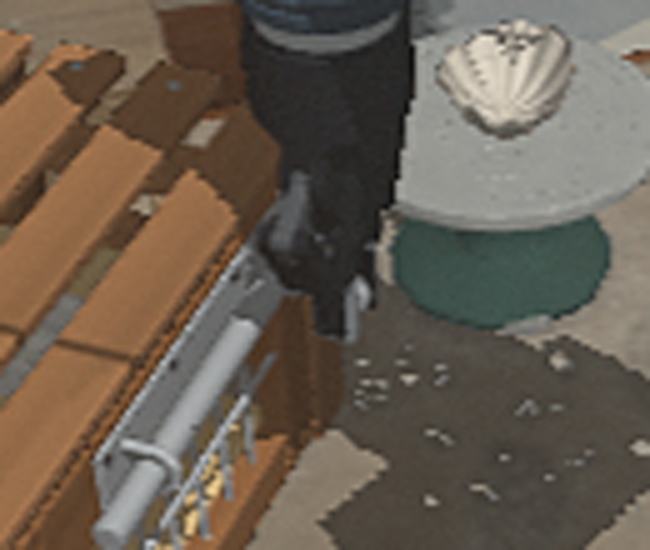

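Bolt drawn about 5 mm with low force and still raised (rear end moved to crop 108,535). Continuing.

Emit:
{"fn": "play_rows", "kwargs": {"delta_pos": [[0,-0.01,0.001],[0,-0.02,0.002],[0,-0.03,0.003],[0,-0.04,0.004],[0,-0.05,0.005],[0,-0.055,0.005],[0,-0.055,0.005]], "turn": [[0,0,0],[0,0,0],[0,0,0],[0,0,0],[0,0,0],[0,0,0],[0,0,0]], "fingers": [1,1,1,1,1,1,1]}}

```text
clock: 14.72
tcp_pos: [0.6254, 0.2397, 0.1771]
tcp_rot: [-3.141, -0.0, 0.524]
ft_force: [-2.4, 0.5, 3.4]
grip_width: 0.221
finger_force: 49.0
```

Emit:
{"fn": "play_rows", "kwargs": {"delta_pos": [[0,-0.01,0.001],[0,-0.02,0.002],[0,-0.03,0.003],[0,-0.038,0.004],[0,-0.038,0.004]], "turn": [[0,0,0],[0,0,0],[0,0,0],[0,0,0],[0,0,0]], "fingers": [1,1,1,1,1]}}

```text
clock: 15.35
tcp_pos: [0.6177, 0.253, 0.1757]
tcp_rot: [-3.141, -0.0, 0.524]
ft_force: [-1.5, 0.4, 4.5]
grip_width: 0.22
finger_force: 49.2
```

```bash
python3 - <<'E'
from h import *
s=state(); print(s["clock"],s["tcp_pos"],np.degrees(s["tcp_rot"]),s["ft_force"],s["torque"],s["grip_width"])
c=cam("scene"); cv2.imwrite("pics/e.png",cv2.resize(c["color"][140:250,180:310],None,fx=5,fy=5,interpolation=cv2.INTER_CUBIC)[...,::-1])
p=s["tcp_pos"]; H=np.array([.579,.4627]); yaw=np.degrees(s["tcp_rot"][2])
print("rel gate",R.from_euler("z",-29.9,degrees=True).apply([*(p[:2]-H),0]))
for a in range(5,46,5):
    q=H+R.from_euler("z",-a,degrees=True).as_matrix()[:2,:2]@(p[:2]-H); print(a,q.round(4)); go(q[0],q[1],p[2],yaw-a)
E
```

```text
15.35 [0.61773758 0.253001   0.17567929] [-1.79961550e+02 -2.21283176e-02  3.00513277e+01] [-1.45649409  0.44912321  4.53291929] [0.49759309 0.65833539 0.28139512] 0.2201232970391648
rel gate [-0.0709509  -0.20109759  0.        ]
5 [0.5993 0.2504]
delta [-0.0431, -0.0176, -0.0001] turn [-0.0, -0.0, 0.0277] rows 0.5
10 [0.5807 0.2495]
delta [-0.0846, -0.0388, -0.0001] turn [0.0, -0.0, 0.0555] rows 0.9
15 [0.5621 0.2501]
delta [-0.124, -0.0635, -0.0001] turn [0.0, -0.0, 0.0833] rows 1.4
20 [0.5437 0.2524]
delta [-0.1611, -0.0916, -0.0001] turn [0.0, -0.0, 0.1111] rows 1.9
25 [0.5255 0.2563]
delta [-0.1956, -0.1227, -0.0001] turn [0.0, -0.0, 0.1389] rows 2.3
30 [0.5077 0.2617]
delta [-0.2273, -0.1568, -0.0001] turn [0.0, -0.0, 0.1666] rows 2.8
35 [0.4905 0.2687]
delta [-0.2558, -0.1935, -0.0001] turn [0.0, -0.0, 0.1944] rows 3.3
40 [0.4739 0.2772]
delta [-0.2811, -0.2325, -0.0001] turn [0.0, -0.0, 0.2222] rows 3.7
45 [0.4581 0.287 ]
delta [-0.3029, -0.2736, -0.0001] turn [0.0, -0.0, 0.25] rows 4.2
```

View pics/e.png

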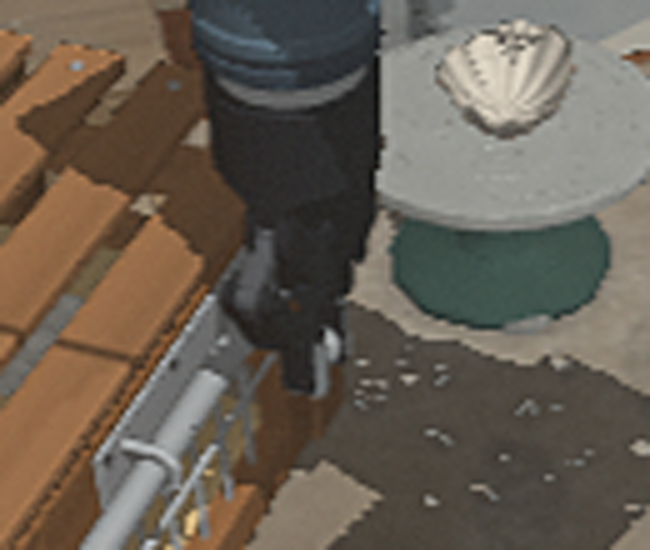

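The bolt is fully drawn and still held (knob at crop 332,345). Swinging the gate along the arc.

Emit:
{"fn": "play_rows", "kwargs": {"delta_pos": [[-0.0215,-0.0085,-0.002],[-0.043,-0.0176,-0.002],[-0.064,-0.028,-0.002],[-0.0846,-0.0388,-0.002],[-0.1045,-0.051,-0.002],[-0.124,-0.0635,-0.002],[-0.143,-0.077,-0.002],[-0.161,-0.0916,-0.002],[-0.179,-0.107,-0.002],[-0.1956,-0.1227,-0.002]], "turn": [[0,0,0.0139],[0,0,0.0278],[0,0,0.0417],[0,0,0.0556],[0,0,0.0694],[0,0,0.0833],[0,0,0.0972],[0,0,0.1111],[0,0,0.125],[0,0,0.1389]], "fingers": [1,1,1,1,1,1,1,1,1,1], "force": 60}}

```text
clock: 16.65
tcp_pos: [0.5271, 0.2558, 0.1768]
tcp_rot: [-3.141, -0.004, 0.086]
ft_force: [1.6, -1.3, 3.7]
grip_width: 0.22
finger_force: 58.4
```

```bash
python3 - <<'E'
from h import *
s=state(); p=s["tcp_pos"]; print(s["clock"],p,np.degrees(s["tcp_rot"]),s["ft_force"],s["torque"],s["grip_width"])
H=np.array([.579,.4627]); d=p[:2]-H; print("r",np.hypot(*d),"angle",np.degrees(np.arctan2(.2530-H[1],.6177-H[0])-np.arctan2(d[1],d[0])))
q0=(.5255,.2563,.1765,5.05)
for a in (30,35,40): 
    q=H+R.from_euler("z",-a,degrees=True).as_matrix()[:2,:2]@(np.array([.6177,.2530])-H); go(q[0],q[1],.1765,30.05-a,q0)
E
```

```text
16.65 [0.5271352  0.25582892 0.17682887] [-179.98207568   -0.22667068    4.93839241] [ 1.63689278 -1.31700869  3.69190653] [ 0.35754288 -0.2652126   0.3640258 ] 0.22011412571131728
r 0.21327353860360382 angle 24.530814818742254
delta [-0.0432, -0.0175, -0.0] turn [0.0, -0.0, 0.0278] rows 0.5
delta [-0.0846, -0.0387, -0.0] turn [0.0, -0.0, 0.0556] rows 0.9
delta [-0.124, -0.0634, -0.0] turn [0.0, -0.0, 0.0833] rows 1.4
```

Emit:
{"fn": "play_rows", "kwargs": {"delta_pos": [[-0.0215,-0.0085,0],[-0.043,-0.0175,0],[-0.064,-0.028,0],[-0.0846,-0.0387,0],[-0.1045,-0.051,0],[-0.126,-0.0645,0],[-0.126,-0.0645,0],[-0.126,-0.0645,0]], "turn": [[0,0,0.0139],[0,0,0.0278],[0,0,0.0417],[0,0,0.0556],[0,0,0.0694],[0,0,0.084],[0,0,0.084],[0,0,0.084]], "fingers": [1,1,1,1,1,1,1,1]}}

```text
clock: 17.65
tcp_pos: [0.4748, 0.2773, 0.1769]
tcp_rot: [-3.14, -0.003, -0.175]
ft_force: [3.0, 0.6, 3.4]
grip_width: 0.22
finger_force: 58.5
```

```bash
python3 - <<'E'
from h import *
s=state(); p=s["tcp_pos"]; print(s["clock"],p,np.degrees(s["tcp_rot"]),s["ft_force"],s["grip_width"],s["finger_force"])
H=np.array([.579,.4627]); d=p[:2]-H; print("r",np.hypot(*d),"angle",np.degrees(np.arctan2(.2530-H[1],.6177-H[0])-np.arctan2(d[1],d[0])))
c=cam("scene"); cv2.imwrite("pics/f.png",cv2.resize(c["color"][90:370,60:430],None,fx=2.1,fy=2.1,interpolation=cv2.INTER_CUBIC)[...,::-1])
P=cloud(cam("top")); q=P[P[...,2]==P[...,2]]
m=(q[:,2]>.19)&(q[:,2]<.206)&(q[:,0]>.48)&(q[:,0]<.62)&(q[:,1]>.14)&(q[:,1]<.46); q=q[m]; l=((q[:,:2]-H)@[[.867,-.499],[.499,.867]]); m=(l[:,0]<-.03)
print(m.sum(), cv2.minAreaRect((q[m][:,:2]*1000).astype(np.float32)) if m.sum()>5 else 0)
if m.sum()>20: print(cv2.fitLine((q[m][:,:2]*1000).astype(np.float32),cv2.DIST_HUBER,0,.01,.01).ravel())
E
```

```text
17.65 [0.47481812 0.27726532 0.17689291] [-1.79908676e+02 -1.73357110e-01 -1.00461156e+01] [3.02985816 0.58866774 3.38071817] 0.22023774196516266 58.49945604801178
r 0.21269669486732215 angle 39.784625015787014
231 ((543.0604858398438, 303.90301513671875), (276.3175964355469, 22.043716430664062), 81.93011474609375)
[1.3371550e-01 9.9101979e-01 5.4949817e+02 3.4291150e+02]
```

View pics/f.png

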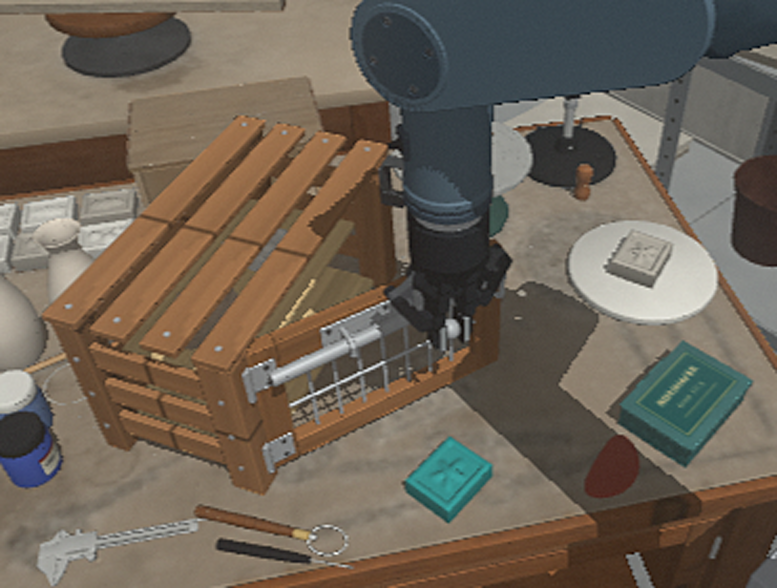

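The gate stands open at about 39 to 40 degrees with the knob held in the fingers (452,328). The mould is flat on the bat and the bystanders are untouched. I'll check that the hold is steady, then hand in.

Emit:
{"fn": "play_rows", "kwargs": {"delta_pos": [[0,0,0],[0,0,0],[0,0,0],[0,0,0],[0,0,0],[0,0,0],[0,0,0],[0,0,0]], "turn": [[0,0,0],[0,0,0],[0,0,0],[0,0,0],[0,0,0],[0,0,0],[0,0,0],[0,0,0]], "fingers": [1,1,1,1,1,1,1,1]}}

```text
clock: 18.75
tcp_pos: [0.4733, 0.2769, 0.1763]
tcp_rot: [-3.142, -0.0, -0.176]
ft_force: [4.7, 0.8, 4.6]
grip_width: 0.217
finger_force: 58.6
```

```bash
python3 - <<'E'
from h import *
s=state(); print(s["tcp_pos"],s["ft_force"],s["grip_width"])
if s["grip_width"]>.2: print(order.close_job())
E
```

```text
[0.47325364 0.27693481 0.17633368] [4.66762079 0.78196999 4.63579496] 0.21742326172869514
the job is handed in; nothing more can be done
None
```

I handed the job in at about 19 s: the mould sits flat on the empty bat, the bolt is drawn about 44 mm, and the gripper holds the gate open at about 40° by the knob; no verdict came back.

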